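# Gauge the depth of a carved channel

### The job

Take the depth gauge off its wooden stand and measure the channel cut in the border stone: stand it across the channel near the middle with the probe in the channel, press gently straight down until the base sits flat on the stone, and keep it there for about a second so that the probe sets the marker ring. Then put the gauge back upright on its stand, base flat and probe hanging in the hole, with the ring left where the channel set it; disturb nothing else on the bench.

Things in the scene. Friction and masses are not known exactly. Their poses are not given: they have to be found in the camera images.
- gauge_grip (a point): Depth gauge, upright, 97 mm tall, about 0.3 kg. Point at the centre of its dark square knurled grip (26 x 26 mm, 40 mm high), 73 mm above the base's underside; hold it here from above. Below, a round barrel 20 mm thick joins it to a flat steel base 30 mm (x) by 100 mm (y) by 12 mm high. z up; axes as gauge_base.
- gauge_base (a point): Centre of the flat underside of the gauge's steel base; z up, y along the 100 mm length of the base. The probe comes out here.
- probe_tip (a point): Round end of the probe, a 4 mm steel pin on the gauge's axis that stands out 22 mm below the base when untouched. Sprung: it gives at 3 N and takes 0.2 N more per mm, plus 0.6 N while it moves the ring, so 5 to 6 N in the channel; that is more than the gauge's weight, so the gauge must be pressed down to seat. The stone may bear up to 20 N.
- probe (a joint): How far the sprung probe is pushed into the gauge, m: 0 fully out, 0.022 flush with the base. With the base seated over the channel it is 22 mm minus the channel's depth.
- ring (a joint): The reading, m, 0 at the start: how far the brass marker ring (29 mm across) on the barrel has been pushed up by the probe's cross pin. Friction keeps it at the probe's farthest push-in; 22 mm minus this is the depth (within 1 mm), so it comes to 7 to 13 mm. Feeling the face with up to 5 mm of the probe's stroke does no harm; more, on anything but the channel, or touching the ring, spoils it.
- stone: Sandstone border stone on battens, fixed, 260 mm (x) by 190 mm (y), flat top face 70 mm above the bench; origin on the bench under its centre. A hand-cut, square-edged straight channel 7 mm wide and 9 to 14 mm deep (to be measured) runs its whole length along x, up to 16 mm off the centre line. A row of beads stands 7 mm proud along each long edge, 70 mm and more from the centre line.
- face_centre (a point): Centre of the stone's flat top face, at the level of the face; x runs along the channel, y across it. The channel's own centre line lies up to 16 mm to either side of this point (along y), parallel to x: find it with the probe or by eye.
- stand: Plain wooden block, fixed, 80 mm (x) by 130 mm (y) by 45 mm high, the gauge's stand; origin on the bench under its centre.
- stand_hole (a point): Centre of the square hole in the stand's top, at the level of the top: 24 mm wide, 36 mm deep. The probe hangs free in it while the base (its length along the stand's y, roughly) stands on the top.
- mallet: Bystander: carver's round wooden mallet standing on its head, 92 mm across and 210 mm tall; origin under its centre.
- chisel: Bystander: flat steel stone chisel, about 200 mm long, lying on the bench.
- boss: Bystander: small round carved stone boss, 80 mm across and 36 mm high.
Things that resemble listed ones, but are neither listed nor needed, are in the scene too. Leave any red look-alike of the stand alone. What is shaped like the part that bears gauge_grip but pink is not meant.

How it is judged:
By the outcome, as a careful person would: the job done as asked, in the order asked, and still so for the second after the job is handed in, with the robot touching nothing.
It also fails if it takes over 72 s, if anything falls off the work surface, if the arm or the gripper's body presses on something with over 40 N, if the wrist force passes 120 N, or if a joint passes its speed limit or range.

### The arm

A 6-joint arm with a two-finger parallel gripper is mounted at the origin on the work surface. World frame = base frame: x ahead of the robot, y to its left, z up, the work surface at z = 0. Lengths are in mm, angles in rad, forces in N, time in s.
With the tool pointing down it reaches from about 325 to 900 mm from the base axis. Payload 6.1 kg.
Tool frame: the origin (TCP) lies between the finger pads; the fingertips stand 14 mm ahead of it and the grasp point (between the pads) lies 5 mm behind it; z points along the fingers, y is the line along which they close (so a half turn about z gives the same grasp; the last joint's range is limited). The gripper opens to 85 mm and grips with 20 to 120 N. Pads are 22 mm wide; open, the fingers measure 114 mm over their backs; the gripper's body (76 mm by 85 mm) begins 54 mm behind the grasp point. The pads swing forward as they close: fully open they stand 13 mm farther back than shut.
Start: joints at [1.222, 0.22, 1.526, -0, 1.395, -0.126], TCP at [138.1, 609.544, 245.3] pointing down, gripper open.
Joint ranges: [-2.98, 2.98], [-0.91, 2.08], [0.09, 2.57], [-1.24, 4.39], [0.2, 2.65], [-2.68, 2.68]. Speed limits (rad/s): [2.57, 2.57, 3.01, 3.14, 3.14, 3.14].

### API

Orientations are given as a unit quaternion [w, x, y, z].
In Python, from station import ctrl gives the robot as it stands. The module is installed in compiled form; this text tells all that it offers.
- The arm moves only by the tool drive_tool, never from a script. Its argument "moves" is a list that holds one entry, the list of rows, each a list of 5 numbers: the shift along the tool's x, y, z in m, then the turn about the tool's z in rad, then the closure, from 0 (fully open) to 1 (shut). In form: [[[tx, ty, tz, yaw, hand], ...]]. A call has 1 to 5 rows; each row is the pose to reach, as a shift and turn from the pose commanded when the call began, along the tool's axes at that moment; what a row does not reach only later rows make up. A row lasts 1/10 s, in which the tool goes at most 50 mm and 8.59 degrees, less where a joint would pass 70% of its speed; a pose out of reach is approached as far as the arm can. A call with a gripper value outside its range is refused whole. The fingers move at their own pace and stop on an object; "force" is the grip in N (left out, the last holds). Time passes only in rows, so rows that repeat a pose let the fingers close. It gives the time, the measured TCP pose, the force, the opening and the grip force at its end, in the units of the state.
- ctrl.read_state(): the state, without advancing time (a new reading comes with each control period).
- ctrl.capture(name): name is "side" or "top" or "wrist"; returns a dict with "image" (384x512x3 uint8, blue, green, red), "z_map" (384x512 float32, mm along the optical axis (not along the pixel's ray), 0 where there is no reading), "fx", "fy", "cx", "cy" (pixels), "world_to_cam" (4x4, takes a point from world to camera coordinates). Camera axes: x right, y down, z forward; pixel columns grow to the right and rows downward; lengths in mm; the calibration is good to about 2 mm. A picture is of the moment at which its call begins.
- ctrl.sign_off(): hands the job in; it is judged then, once.
The state is a dict: "time": time; "q": joint angles; "dq": joint speeds; "joint_torque": joint torques, N m; "eef_pos": TCP position; "tool_rot": TCP orientation; "contact_force": force on the tool from outside, world axes, zero at the start; "ft_torque": the same for the moment, N m; "finger_gap": opening from 0.0 (shut) to 1.0 (fully open); "gripper_force": force on a finger pad.
Only numpy, scipy, OpenCV 4.12 (cv2) and the standard library are available. Lean on these libraries where they do the work, as an engineer would, in place of code of your own. Each camera call takes 0.05 s, during which the arm holds its last target. There are 200 camera calls.

## Working session

There is one attempt and no reset: what is moved stays moved. The work goes in short steps, Python scripts to look and compute and a tool call to move; the robot and the scene stay as the last step left them, time stands still between calls to the robot, and variables do not carry over. Pictures are saved under pics/ and viewed, at most 10 in all, crops included, and the job is handed in when it is done.

Besides the shell and the picture viewer there is one more tool, called after "Request:" as a command line: name --argument value ..., lists and objects as JSON in quotes. drive_tool: Moves the arm, as the interface text tells. Its arguments: {"type":"object","properties":{"moves":{"type":"array","items":{"type":"array","items":{"type":"array","items":{"type":"number"}}}},"force":{"type":"number"}},"required":["moves"]}

```bash
mkdir -p pics
cat > h.py <<'E'
import numpy as np, cv2
from station import ctrl
def pts(c):
    z=c["z_map"]; v,u=np.mgrid[0:384,0:512]
    P=np.stack([(u-c["cx"])/c["fx"]*z,(v-c["cy"])/c["fy"]*z,z,np.ones_like(z)],-1)
    W=P@np.linalg.inv(c["world_to_cam"]).T
    W=W[...,:3]; W[z<=0]=np.nan
    return W
E
python3 - <<'E'
from h import *
s=ctrl.read_state(); print(s)
ims=[]
for n in("top","side"):
    c=ctrl.capture(n); np.savez(""+n+".npz",**c); cv2.imwrite(f"pics/{n}0.png",c["image"]); print(n,c["fx"],c["world_to_cam"].round(3).tolist())
E
```

```text
{'time': 0.0, 'q': array([ 1.22188577e+00,  2.21213361e-01,  1.52759754e+00, -6.63231861e-06,
        1.39464546e+00, -1.26112290e-01]), 'dq': array([ 7.70743244e-04,  1.45438539e-04, -2.48088018e-04,  5.42682387e-04,
        5.34986134e-05, -1.82464579e-03]), 'joint_torque': array([-8.47602441e-04, -4.96890378e+01, -3.89400887e+01, -2.82822411e-04,
        1.10051158e-02, -1.25900826e-05]), 'eef_pos': array([137.92234221, 609.02471559, 244.21427395]), 'tool_rot': array([-2.16077410e-04,  1.11168240e-01,  9.93801164e-01, -9.06458068e-04]), 'contact_force': array([-0.3104958 ,  0.31735184,  0.80096207]), 'ft_torque': array([-0.03990736, -0.00619544, -0.00725509]), 'gripper_force': 0.0, 'finger_gap': 0.9956242861704931}
top 347.1842243035068 [[0.016, -1.0, -0.026, 14.735], [-0.995, -0.013, -0.098, 593.514], [0.098, 0.027, -0.995, 964.003], [0.0, 0.0, 0.0, 1.0]]
side 423.4958043620471 [[-0.798, -0.602, -0.01, 473.109], [-0.464, 0.626, -0.627, 327.049], [0.384, -0.496, -0.779, 783.95], [0.0, 0.0, 0.0, 1.0]]
```

View pics/top0.png

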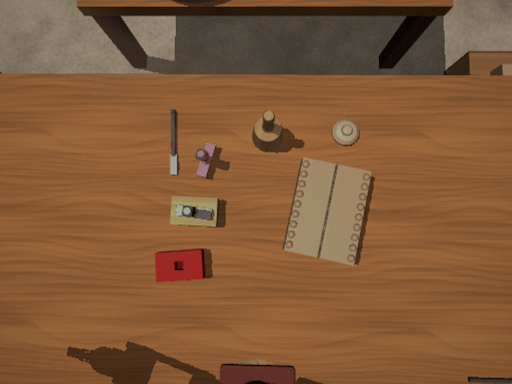

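View pics/side0.png

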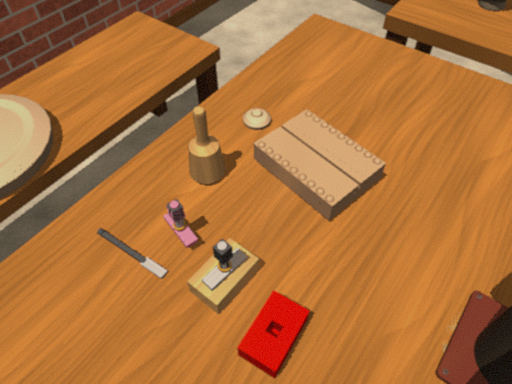

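The top view shows the gauge (187,211) on the yellow stand (195,212). The stone is at (330,211), with its channel running from (336,165) to (320,257). The pink and red look-alikes are at (206,158) and (180,266). In the side view the gauge stands upright at (223,255).

```bash
cat > m.py <<'E'
from h import *
def rect(P,name):
    P=P[:,:2].astype(np.float32); r=cv2.minAreaRect(P); print(name,len(P),"c",np.round(r[0],1),"size",np.round(r[1],1),"ang",round(r[2],2), "med",np.median(P,0).round(1))
for n in("top","side"):
    c=dict(np.load(n+".npz")); W=pts(c); I=c["image"].astype(int)
    hsv=cv2.cvtColor(c["image"],cv2.COLOR_BGR2HSV)
    x,y,z=W[...,0],W[...,1],W[...,2]
    near=lambda p,r:(np.hypot(x-p[0],y-p[1])<r)
    if n=="top":
        g0=W[212,200,:]; s0=W[211,340]; print("seed",g0,s0)
    m=near(g0,110)&(z>37)&(z<50)&(hsv[...,0]>18)&(hsv[...,0]<40)&(hsv[...,1]>90); rect(W[m],n+" standtop"); print(np.median(z[m]))
    m=near(g0,80)&(z>52)&(z<62)&(hsv[...,1]<90); rect(W[m],n+" base")
    m=near(g0,80)&(z>120); rect(W[m],n+" griptop"); print(np.nanmedian(z[m]))
    m=near(s0,190)&(z>60)&(z<85); rect(W[m],n+" stone"); print(np.median(z[m]))
    # channel: darker pixels near line, via depth or brightness
    m0=near(s0,150)&(z>50)&(z<75); v=hsv[...,2]; md=np.median(v[m0])
    d=m0&((v<md*0.75)); lab=cv2.connectedComponentsWithStats(d.astype(np.uint8))
    k=1+np.argmax(lab[2][1:,4]); q=np.argwhere(lab[1]==k)[:,::-1]
    # cast rays to z=70
    T=np.linalg.inv(c["world_to_cam"]); D=np.c_[(q[:,0]-c["cx"])/c["fx"],(q[:,1]-c["cy"])/c["fy"],np.ones(len(q))]@T[:3,:3].T
    Q=T[:3,3]+D*((70-T[2,3])/D[:,2])[:,None]
    vx,vy,a,b=cv2.fitLine(Q[:,:2].astype(np.float32),cv2.DIST_HUBER,0,.01,.01).ravel(); print("chan",len(q),"ang",np.degrees(np.arctan2(vy,vx)),"pt",a,b,"x range",Q[:,0].min(),Q[:,0].max())
E
python3 m.py
```

```text
seed [524.555511   164.00676429  55.15229374] [ 532.67542861 -219.74434805   68.09891023]
top standtop 808 c [526.9 183.9] size [130.4  78.8] ang 87.81 med [532.2 184.4]
44.85389815369848
top base 221 c [524.4 182.9] size [99.7 29.2] ang 83.85 med [523.6 161.2]
top griptop 121 c [523.9 182.2] size [26.8 26.3] ang 82.65 med [524.  179.9]
138.50611434486154
top stone 6575 c [ 533.6 -186.8] size [190.6 260.4] ang 78.48 med [ 531.  -186.9]
69.87767930162977
chan 212 ang -11.530264 pt 534.8481 -185.36446 x range 411.2690211383999 655.8431710333614
side standtop 935 c [524.9 184.6] size [131.   73.8] ang 88.52 med [511.9 214.2]
45.21825999362318
side base 529 c [524.6 183.7] size [99.4 30.7] ang 82.36 med [522.  198.4]
side griptop 256 c [524.4 183. ] size [27.9 27. ] ang 80.72 med [520.3 186.8]
137.80709108981011
side stone 6507 c [ 534.2 -186.4] size [194.9 263.1] ang 78.89 med [ 522.  -176.7]
70.08976554632216
chan 328 ang -10.554459 pt 516.0515 -182.30759 x range 386.19587606643563 658.5204480180357
```

```bash
cat > go.py <<'E'
# go.py x y z yangle : shift in tool axes from measured pose
import sys
from h import *
from scipy.spatial.transform import Rotation as R
s=ctrl.read_state(); q=s["tool_rot"]; r=R.from_quat([q[1],q[2],q[3],q[0]]); M=r.as_matrix()
print("t",round(s["time"],2),"pos",s["eef_pos"].round(1),"yang",round(np.degrees(np.arctan2(M[1,1],M[0,1])),2),"z",M[:,2].round(4),"F",s["contact_force"].round(2),"T",s["ft_torque"].round(3),"gap",round(s["finger_gap"]*85,1))
if len(sys.argv)>4:
    a=list(map(float,sys.argv[1:])); d=M.T@(np.array(a[:3])-s["eef_pos"])
    dy=-(a[3]-np.degrees(np.arctan2(M[1,1],M[0,1])))
    print("shift mm",d.round(1),"yaw rad",round(np.radians(dy),4))
E
python3 go.py 524.3 182.8 245 82.8
python3 - <<'E'
import cv2
im=cv2.imread("pics/side0.png")[225:315,180:270]
cv2.imwrite("pics/crop1.png",cv2.resize(im,None,fx=6,fy=6,interpolation=cv2.INTER_CUBIC))
E
```

```text
t 0.1 pos [138.  609.  244.3] yang 77.23 z [-6.0e-04 -1.7e-03 -1.0e+00] F [ 1.19  0.46 -0.05] T [ 0.013  0.029 -0.025] gap 85.1
shift mm [-4.710e+02 -3.303e+02 -2.000e-01] yaw rad -0.0972
```

View pics/crop1.png

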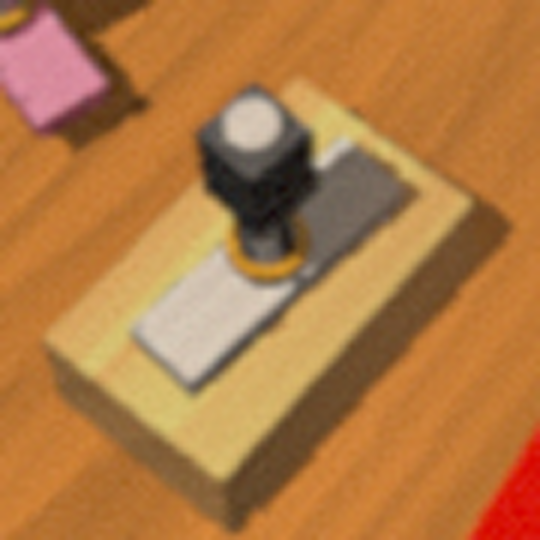

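The crop shows the brass ring low on the barrel at (268,250), well below the grip at (255,150).

Request:
drive_tool --moves '[[[-0.0314, -0.022, 0, 0, 0], [-0.0628, -0.044, 0, 0, 0], [-0.0942, -0.066, 0, 0, 0], [-0.1256, -0.088, 0, 0, 0], [-0.157, -0.11, 0, 0, 0]]]' --force 40

```text
time: 0.6
eef_pos: [267.5, 466.1, 244.8]
tool_rot: [-0.0, 0.111, 0.994, -0.0]
contact_force: [0.4, -0.4, -0.3]
finger_gap: 1.0
gripper_force: 0.0
```

Request:
drive_tool --moves '[[[-0.0314, -0.022, 0, 0, 0], [-0.0628, -0.044, 0, 0, 0], [-0.0942, -0.066, 0, 0, 0], [-0.1256, -0.088, 0, 0, 0], [-0.157, -0.11, 0, 0, 0]]]'

```text
time: 1.1
eef_pos: [396.3, 324.2, 245.0]
tool_rot: [-0.0, 0.111, 0.994, -0.0]
contact_force: [1.5, -0.1, 0.4]
finger_gap: 1.0
gripper_force: 0.0
```

Request:
drive_tool --moves '[[[-0.0314, -0.022, 0, -0.02, 0], [-0.0628, -0.044, 0, -0.04, 0], [-0.0942, -0.066, 0, -0.06, 0], [-0.1256, -0.088, 0, -0.08, 0], [-0.157, -0.11, 0, -0.097, 0]]]'

```text
time: 1.6
eef_pos: [525.2, 182.2, 244.9]
tool_rot: [-0.0, 0.063, 0.998, -0.0]
contact_force: [-0.4, 0.5, 0.8]
finger_gap: 0.999
gripper_force: 0.0
```

```bash
python3 go.py 524.3 182.8 200 82.8
python3 - <<'E'
from h import *
c=ctrl.capture("wrist"); np.savez("w1.npz",**c); cv2.imwrite("pics/w1.png",c["image"]); print(c["fx"],c["cx"],c["cy"],c["world_to_cam"].round(3).tolist())
E
python3 go.py 524.3 182.8 160 82.8
```

```text
t 1.6 pos [525.2 182.2 244.9] yang 82.83 z [-7.e-04 -0.e+00 -1.e+00] F [-0.4   0.51  0.81] T [-0.01  -0.049  0.003] gap 85.0
shift mm [ 0.9  0.5 44.9] yaw rad 0.0005
295.9833464367588 252.32216231811313 189.0636010604938 [[0.125, 0.992, -0.001, -246.135], [0.94, -0.118, 0.321, -512.622], [0.318, -0.041, -0.947, 221.814], [0.0, 0.0, 0.0, 1.0]]
t 1.65 pos [528.6 178.  244.9] yang 82.71 z [ 0.0021 -0.0032 -1.    ] F [ 1.   -4.78  0.82] T [-0.152 -0.024 -0.008] gap 84.6
shift mm [ 5.1  4.5 84.9] yaw rad -0.0016
```

View pics/w1.png

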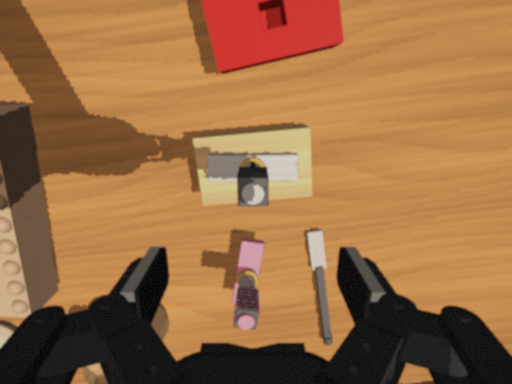

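The wrist view shows the gauge centred between the fingers at (253,190), with the stand level. Next I let the arm settle.

Request:
drive_tool --moves '[[[0, 0, 0.01, 0, 0], [0, 0, 0.02, 0, 0], [0, 0, 0.03, 0, 0], [0, 0, 0.03, 0, 0], [0, 0, 0.03, 0, 0]]]'

```text
time: 2.15
eef_pos: [523.7, 184.4, 214.7]
tool_rot: [-0.001, 0.062, 0.998, -0.0]
contact_force: [0.1, 0.1, 0.3]
finger_gap: 1.0
gripper_force: 0.0
```

```bash
python3 go.py 524.3 182.8 116 82.8
python3 - <<'E'
from h import *
c=ctrl.capture("wrist"); np.savez("w1.npz",**c);W=pts(c);hsv=cv2.cvtColor(c["image"],cv2.COLOR_BGR2HSV)
z=W[...,2]; n=np.hypot(W[...,0]-524,W[...,1]-183)<70
for lo,hi in((128,145),(50,62)):
    m=n&(z>lo)&(z<hi)&(hsv[...,1]<110)
    P=W[m][:,:2].astype(np.float32); print(lo,len(P),cv2.minAreaRect(P))
E
python3 go.py
```

```text
t 2.15 pos [523.7 184.4 214.7] yang 82.87 z [-1.2e-03 -2.0e-04 -1.0e+00] F [0.07 0.11 0.27] T [-0.097 -0.029 -0.007] gap 85.0
shift mm [-1.  -1.5 98.7] yaw rad 0.0013
128 1189 ((523.1577758789062, 182.673583984375), (25.877897262573242, 25.636383056640625), 82.98310089111328)
50 2228 ((524.0323486328125, 182.6638641357422), (99.93205261230469, 30.0263614654541), 83.06440734863281)
t 2.2 pos [524.1 184.4 215.3] yang 82.86 z [-1.e-04  0.e+00 -1.e+00] F [-0.42 -0.21  0.15] T [0.024 0.017 0.01 ] gap 85.2
```

Request:
drive_tool --moves '[[[0, -0.0017, 0.03, 0.002, 0], [0, -0.0017, 0.055, 0.002, 0], [0, -0.0017, 0.075, 0.002, 0], [0, -0.0017, 0.09, 0.002, 0], [0, -0.0017, 0.099, 0.002, 0]]]'

```text
time: 2.7
eef_pos: [524.0, 182.1, 115.4]
tool_rot: [-0.0, 0.064, 0.998, -0.0]
contact_force: [-0.3, 0.1, -1.1]
finger_gap: 1.0
gripper_force: 0.0
```

Request:
drive_tool --moves '[[[0, 0, 0, 0, 0.5], [0, 0, 0, 0, 0.6], [0, 0, 0, 0, 0.7], [0, 0, 0, 0, 0.8], [0, 0, 0, 0, 0.8]]]' --force 50

```text
time: 3.2
eef_pos: [525.1, 182.3, 117.5]
tool_rot: [0.001, 0.064, 0.998, 0.0]
contact_force: [-0.3, 0.9, 3.2]
finger_gap: 0.297
gripper_force: 50.2
```

Request:
drive_tool --moves '[[[0, 0, 0, 0, 0.9], [0, 0, 0, 0, 0.9], [0, 0, 0, 0, 0.9], [0, 0, 0, 0, 0.9]]]'

```text
time: 3.6
eef_pos: [525.2, 182.3, 117.5]
tool_rot: [0.001, 0.064, 0.998, 0.0]
contact_force: [-0.4, 2.3, 5.6]
finger_gap: 0.302
gripper_force: 50.6
```

```bash
python3 go.py 533.8 -185.6 180 78.5
```

```text
t 3.6 pos [525.2 182.3 117.5] yang 82.68 z [ 2.e-03  6.e-04 -1.e+00] F [-0.38  2.26  5.57] T [-0.041  0.146 -0.008] gap 25.7
shift mm [ -55.5 -363.7  -62.7] yaw rad 0.073
```

Request:
drive_tool --moves '[[[0, 0, -0.008, 0, 0.9], [0, 0, -0.022, 0, 0.9], [0, 0, -0.04, 0, 0.9], [0, 0, -0.055, 0, 0.9], [0, 0, -0.065, 0, 0.9]]]'

```text
time: 4.1
eef_pos: [524.8, 182.0, 183.1]
tool_rot: [0.001, 0.064, 0.998, 0.0]
contact_force: [0.6, -1.0, -3.2]
finger_gap: 0.298
gripper_force: 49.4
```

Request:
drive_tool --moves '[[[-0.003, -0.02, 0, 0, 0.9], [-0.009, -0.06, 0, 0, 0.9], [-0.0153, -0.1, 0, 0, 0.9], [-0.0214, -0.14, 0, 0, 0.9], [-0.0275, -0.18, 0, 0, 0.9]]]'

```text
time: 4.6
eef_pos: [528.3, -1.5, 181.6]
tool_rot: [0.0, 0.064, 0.998, -0.0]
contact_force: [-0.2, 0.4, -3.2]
finger_gap: 0.292
gripper_force: 50.1
```

Request:
drive_tool --moves '[[[-0.006, -0.04, 0, 0, 0.9], [-0.0122, -0.08, 0, 0.02, 0.9], [-0.0183, -0.12, 0, 0.04, 0.9], [-0.0245, -0.16, 0, 0.06, 0.9], [-0.0275, -0.183, 0, 0.073, 0.9]]]'

```text
time: 5.1
eef_pos: [532.3, -188.2, 181.7]
tool_rot: [0.0, 0.102, 0.995, -0.001]
contact_force: [0.1, -0.0, -3.6]
finger_gap: 0.3
gripper_force: 50.3
```

Request:
drive_tool --moves '[[[0, 0, 0, 0, 0.9], [0, 0, 0, 0, 0.9], [0, 0, 0, 0, 0.9], [0, 0, 0, 0, 0.9]]]'

```text
time: 5.5
eef_pos: [532.6, -183.9, 181.3]
tool_rot: [-0.0, 0.099, 0.995, 0.0]
contact_force: [-0.3, 0.0, -3.8]
finger_gap: 0.299
gripper_force: 50.4
```

```bash
python3 go.py 533.8 -185.6 170 78.5
python3 - <<'E'
from h import *
for n in("wrist","side","top"):
    c=ctrl.capture(n); np.savez(n+"2.npz",**c); cv2.imwrite(f"pics/{n}2.png",c["image"])
E
python3 go.py 533.8 -185.6 170 78.5
```

```text
t 5.5 pos [ 532.6 -183.9  181.3] yang 78.58 z [-3.e-04  4.e-04 -1.e+00] F [-0.34  0.02 -3.85] T [-0.017  0.01   0.002] gap 25.4
shift mm [-1.5 -1.4 11.3] yaw rad 0.0014
t 5.65 pos [ 532.7 -184.2  181.4] yang 78.58 z [ 0.  0. -1.] F [-0.39  0.1  -4.12] T [-0.041 -0.041 -0.043] gap 25.4
shift mm [-1.3 -1.1 11.4] yaw rad 0.0013
```

View pics/wrist2.png

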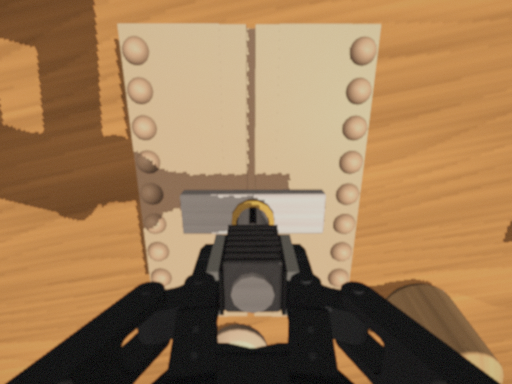

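View pics/side2.png

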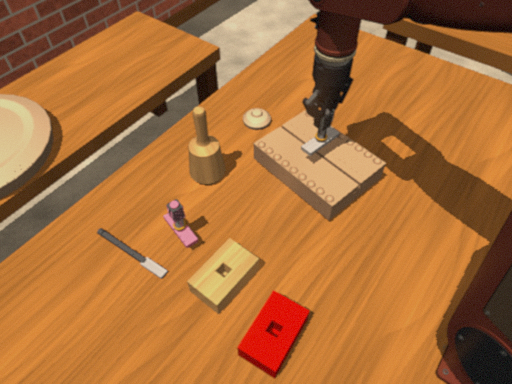

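The wrist view shows the gauge level above the stone, base at (182–325, 190–233), with the channel at about columns 247–255 in rows 30–185. The side view confirms it hangs over the channel. I'll measure the channel against the base in this same wrist view.

```bash
cat > ch.py <<'E'
from h import *
from scipy.spatial.transform import Rotation as R
import sys
c=dict(np.load(sys.argv[1])); tcp=np.array(eval(sys.argv[2])); ya=np.radians(float(sys.argv[3]))
yt=np.array([np.cos(ya),np.sin(ya)]); xt=np.array([-np.sin(ya),np.cos(ya)])
T=np.linalg.inv(c["world_to_cam"])
def ray(u,v,z):
    d=T[:3,:3]@np.array([(u-c["cx"])/c["fx"],(v-c["cy"])/c["fy"],1]); return (T[:3,3]+d*((z-T[2,3])/d[2]))[:2]-tcp[:2]
g=cv2.cvtColor(c["image"],cv2.COLOR_BGR2GRAY).astype(float)
prof=g[90:145].mean(0); print(prof[238:266].round())
L=[]
for v in range(40,172,4):
    p=g[v:v+4].mean(0)[232:272]; d=np.diff(p); a=np.argmin(d); b=a+1+np.argmax(d[a+1:a+14])
    sub=lambda i:i+.5+ (0 if i in(0,len(d)-1) else .5*(d[i-1]-d[i+1])/(d[i-1]-2*d[i]+d[i+1]+1e-9))
    e0,e1=ray(232+sub(a),v+1.5,70),ray(232+sub(b),v+1.5,70)
    L.append([e0@xt,e0@yt,e1@yt])
L=np.array(L); print(L.round(1)[::3])
for k in(1,2):
    f=np.polyfit(L[:,0],L[:,k],1); print("edge",k,"med",np.median(L[:,k]).round(2),"fit at tool x=0",f[1].round(2),"slope deg",np.degrees(f[0]).round(2))
W=pts(c); zb=tcp[2]-72.5+12; m=(abs(W[...,2]-zb)<4)&(np.hypot(W[...,0]-tcp[0],W[...,1]-tcp[1])<70)
Q=(W[m][:,:2]-tcp[:2]); Q=np.c_[Q@xt,Q@yt]; print("base",cv2.minAreaRect(Q.astype(np.float32)),np.median(W[m][:,2])-zb)
h=np.sort(Q[:,1]);print("y ext",np.percentile(h,[.3,99.7]))
m=(abs(W[...,2]-(tcp[2]+22))<5)&(np.hypot(W[...,0]-tcp[0],W[...,1]-tcp[1])<25);print(m.sum())
E
python3 ch.py wrist2.npz "[532.6,-184.1,181.35]" 78.58; python3 -c "
from h import *;c=np.load('wrist2.npz');print(c['world_to_cam'].round(3).tolist())"
```

```text
[191. 191. 191. 191. 191. 191. 190. 184. 172. 158. 141. 125. 119. 119.
 119. 123. 140. 168. 186. 192. 192. 192. 192. 192. 192. 192. 192. 192.]
[[116.8  -4.6   2. ]
 [108.7  -2.8   2. ]
 [100.5  -3.    2. ]
 [ 92.   -3.4   1.7]
 [ 83.4  -4.1   1.8]
 [ 74.5  -4.5   1.9]
 [ 65.4  -5.1   1.9]
 [ 56.1  -5.    1.9]
 [ 46.5  -3.    1.7]
 [ 36.7  -3.    1.7]
 [ 26.6  -3.    1.8]]
edge 1 med -3.73 fit at tool x=0 -3.92 slope deg 0.07
edge 2 med 1.86 fit at tool x=0 1.67 slope deg 0.14
base ((1.6007518768310547, 0.43096160888671875), (30.834291458129883, 100.22415161132812), 0.24492014944553375) 0.6966357051352077
y ext [-49.04421483  49.80123664]
4068
[[0.198, 0.98, -0.001, 74.996], [0.928, -0.187, 0.321, -549.111], [0.315, -0.064, -0.947, 141.691], [0.0, 0.0, 0.0, 1.0]]
```

Request:
drive_tool --moves '[[[-0.001, -0.002, 0.003, 0, 0.9], [-0.001, -0.002, 0.008, 0, 0.9], [-0.001, -0.002, 0.013, 0, 0.9], [-0.001, -0.002, 0.013, 0, 0.9]]]'

```text
time: 6.05
eef_pos: [532.4, -186.9, 166.8]
tool_rot: [-0.001, 0.1, 0.995, 0.0]
contact_force: [-0.5, 0.1, -2.9]
finger_gap: 0.295
gripper_force: 50.4
```

Request:
drive_tool --moves '[[[0, 0, 0.003, 0, 0.9], [0, 0, 0.005, 0, 0.9], [0, 0, 0.007, 0, 0.9], [0, 0, 0.007, 0, 0.9], [0, 0, 0.007, 0, 0.9]]]'

```text
time: 6.55
eef_pos: [533.2, -187.3, 161.3]
tool_rot: [0.0, 0.1, 0.995, -0.0]
contact_force: [-1.0, 0.8, -3.0]
finger_gap: 0.299
gripper_force: 50.4
```

```bash
python3 go.py
python3 - <<'E'
from h import *
c=ctrl.capture("wrist"); np.savez("w3.npz",**c)
E
python3 go.py; python3 ch.py w3.npz "[533.6,-186.1,161.2]" 78.58
```

```text
t 6.55 pos [ 533.2 -187.3  161.3] yang 78.5 z [ 0. -0. -1.] F [-0.99  0.79 -3.02] T [-0.02   0.015 -0.029] gap 25.4
t 6.6 pos [ 533.3 -187.3  161.4] yang 78.5 z [ 2.e-04 -1.e-04 -1.e+00] F [ 0.39  0.04 -3.46] T [ 0.023 -0.016 -0.021] gap 25.6
[188. 189. 189. 189. 189. 188. 188. 189. 189. 189. 187. 180. 165. 149.
 133. 121. 117. 117. 117. 117. 123. 150. 179. 189. 190. 190. 190. 190.]
[[114.2  -2.2   3.9]
 [106.8  -2.7   3.9]
 [ 99.2  -1.1   3.7]
 [ 91.5  -1.7   3.8]
 [ 83.5  -2.2   3.8]
 [ 75.4  -2.8   3.6]
 [ 67.1  -3.    3.6]
 [ 58.5  -3.3   3.7]
 [ 49.7  -1.3   3.6]
 [ 40.7  -1.8   3.7]
 [ 31.5  -1.9   3.6]]
edge 1 med -2.23 fit at tool x=0 -2.31 slope deg 0.09
edge 2 med 3.7 fit at tool x=0 3.55 slope deg 0.14
base ((1.6509895324707031, -0.9196891784667969), (30.274803161621094, 100.54779052734375), 0.06725357472896576) 0.890501995508842
y ext [-50.61122514  48.38135105]
4071
```

Request:
drive_tool --moves '[[[0, 0.0009, 0, 0, 0.9], [0, 0.0009, 0.001, 0, 0.9], [0, 0.0009, 0.002, 0, 0.9], [0, 0.0009, 0.002, 0, 0.9], [0, 0.0009, 0.002, 0, 0.9]]]'

```text
time: 7.1
eef_pos: [533.3, -186.4, 159.2]
tool_rot: [-0.0, 0.1, 0.995, 0.0]
contact_force: [0.3, 1.1, -3.4]
finger_gap: 0.3
gripper_force: 50.4
```

Run:
```python
from h import *
c=ctrl.capture("wrist"); np.savez("w3.npz",**c); s=ctrl.read_state(); print(s["eef_pos"])
import subprocess; print(subprocess.run(["python3","ch.py","w3.npz",str(s["eef_pos"].tolist()),"78.5"],capture_output=True,text=True).stdout[-420:])
F=[]
for i in range(4): ctrl.capture("wrist"); F.append(ctrl.read_state()["contact_force"])
print(np.mean(F,0))
```

```text
[ 533.36696343 -186.3674123   159.27263521]
 [ 83.4  -1.8   4. ]
 [ 75.4  -2.5   3.8]
 [ 67.1  -2.8   3.9]
 [ 58.6  -1.3   4.1]
 [ 50.   -1.2   3.8]
 [ 41.   -1.5   3.9]
 [ 31.9  -2.1   4. ]]
edge 1 med -1.83 fit at tool x=0 -2.21 slope deg 0.2
edge 2 med 3.88 fit at tool x=0 3.95 slope deg -0.03
base ((1.3421506881713867, 0.2521209716796875), (100.37054443359375, 30.47286033630371), 89.70597839355469) 0.7295421857611757
y ext [-49.33023179  49.56246624]
4080

this script no longer has the robotException ignored in: <_io.TextIOWrapper mode='rw' encoding='UTF-8'>
Traceback (most recent call last):
BrokenPipeError: [Errno 32] Broken pipe
```

The probe is 5 mm below face level with no upward force, so it's in the channel, and the base is centred on it. Now I press down.

Request:
drive_tool --moves '[[[0, 0, 0.003, 0, 0.9], [0, 0, 0.006, 0, 0.9], [0, 0, 0.009, 0, 0.9], [0, 0, 0.011, 0, 0.9], [0, 0, 0.013, 0, 0.9]]]'

```text
time: 7.65
eef_pos: [533.5, -186.4, 146.6]
tool_rot: [0.0, 0.1, 0.995, -0.0]
contact_force: [-1.7, 0.5, 1.6]
finger_gap: 0.298
gripper_force: 51.0
```

Request:
drive_tool --moves '[[[0, 0, 0.001, 0, 0.9], [0, 0, 0.002, 0, 0.9], [0, 0, 0.002, 0, 0.9]]]'

```text
time: 7.95
eef_pos: [533.5, -186.4, 144.4]
tool_rot: [0.0, 0.1, 0.995, -0.0]
contact_force: [-0.5, 0.2, 0.8]
finger_gap: 0.3
gripper_force: 51.0
```

```bash
python3 go.py
```

```text
t 7.95 pos [ 533.5 -186.4  144.4] yang 78.5 z [ 2.e-04 -1.e-04 -1.e+00] F [-0.53  0.23  0.82] T [ 0.152  0.246 -0.002] gap 25.5
```

Request:
drive_tool --moves '[[[0, 0, 0.0005, 0, 0.9], [0, 0, 0.001, 0, 0.9], [0, 0, 0.001, 0, 0.9]]]'

```text
time: 8.25
eef_pos: [533.5, -186.4, 143.4]
tool_rot: [0.0, 0.1, 0.995, -0.0]
contact_force: [-0.6, 0.9, 2.0]
finger_gap: 0.295
gripper_force: 51.1
```

Request:
drive_tool --moves '[[[0, 0, 0.0005, 0, 0.9], [0, 0, 0.0005, 0, 0.9]]]'

```text
time: 8.45
eef_pos: [533.5, -186.4, 142.8]
tool_rot: [0.0, 0.1, 0.995, -0.0]
contact_force: [-0.1, 0.8, 1.0]
finger_gap: 0.294
gripper_force: 51.1
```

Request:
drive_tool --moves '[[[0, 0, 0.0005, 0, 0.9], [0, 0, 0.0005, 0, 0.9]]]'

```text
time: 8.65
eef_pos: [533.5, -186.4, 142.5]
tool_rot: [0.0, 0.1, 0.995, -0.0]
contact_force: [-0.9, 1.3, 3.4]
finger_gap: 0.3
gripper_force: 51.2
```

Request:
drive_tool --moves '[[[0, 0, 0.0004, 0, 0.9], [0, 0, 0.0004, 0, 0.9], [0, 0, 0.0004, 0, 0.9]]]'

```text
time: 8.95
eef_pos: [533.5, -186.4, 142.5]
tool_rot: [0.0, 0.1, 0.995, -0.0]
contact_force: [-2.2, 1.3, 4.9]
finger_gap: 0.297
gripper_force: 51.7
```

```bash
python3 go.py
```

```text
t 8.95 pos [ 533.5 -186.4  142.5] yang 78.5 z [ 3.e-04 -2.e-04 -1.e+00] F [-2.24  1.32  4.86] T [ 0.216  0.511 -0.062] gap 25.3
```

Request:
drive_tool --moves '[[[0, 0, 0.0004, 0, 0.9], [0, 0, 0.0004, 0, 0.9], [0, 0, 0.0004, 0, 0.9], [0, 0, 0.0004, 0, 0.9], [0, 0, 0.0004, 0, 0.9]]]'

```text
time: 9.45
eef_pos: [533.6, -186.4, 142.4]
tool_rot: [0.0, 0.1, 0.995, -0.0]
contact_force: [-2.1, 1.8, 7.6]
finger_gap: 0.297
gripper_force: 52.0
```

```bash
python3 go.py
python3 - <<'E'
from h import *
c=ctrl.capture("wrist"); s=ctrl.read_state(); W=pts(c); t=s["eef_pos"]
m=(np.hypot(W[...,0]-t[0],W[...,1]-t[1])<75)
b=m&(W[...,2]>77)&(W[...,2]<87); print(s["contact_force"],b.sum(),np.median(W[b][:,2]))
r=W[b]; A=np.c_[r[:,0]-t[0],r[:,1]-t[1],np.ones(len(r))]; print("base plane",np.linalg.lstsq(A,r[:,2],rcond=None)[0])
r=W[m&(W[...,2]>66)&(W[...,2]<74)]; print("face z",np.median(r[:,2]))
E
```

```text
t 9.45 pos [ 533.6 -186.4  142.4] yang 78.5 z [ 4.e-04 -2.e-04 -1.e+00] F [-2.15  1.83  7.57] T [ 0.321  0.682 -0.083] gap 25.2
[-3.19649583  2.69140377  7.66390138] 4766 82.7645119671784
base plane [ 3.47319638e-02 -6.84884761e-03  8.27341007e+01]
face z 70.76245004069014
```

Request:
drive_tool --moves '[[[0, 0, 0.0003, 0, 0.9], [0, 0, 0.0003, 0, 0.9], [0, 0, 0.0003, 0, 0.9], [0, 0, 0.0003, 0, 0.9], [0, 0, 0.0003, 0, 0.9]]]'

```text
time: 10.0
eef_pos: [533.6, -186.4, 142.5]
tool_rot: [0.0, 0.1, 0.995, -0.0]
contact_force: [-4.0, 2.6, 10.0]
finger_gap: 0.297
gripper_force: 52.3
```

Request:
drive_tool --moves '[[[0, 0, 0, 0, 0.9], [0, 0, 0, 0, 0.9], [0, 0, 0, 0, 0.9], [0, 0, 0, 0, 0.9], [0, 0, 0, 0, 0.9]]]'

```text
time: 10.5
eef_pos: [533.6, -186.4, 142.4]
tool_rot: [0.0, 0.1, 0.995, -0.0]
contact_force: [-2.8, 2.1, 9.7]
finger_gap: 0.3
gripper_force: 52.3
```

Run:
```python
from h import *
c=ctrl.capture("wrist"); s=ctrl.read_state(); W=pts(c); t=s["eef_pos"]; np.savez("w4.npz",**c)
m=(np.hypot(W[...,0]-t[0],W[...,1]-t[1])<75)
Y=(W[...,0]-t[0])*.2+(W[...,1]-t[1])*.98; X=(W[...,0]-t[0])*.98-(W[...,1]-t[1])*.2
b=m&(abs(W[...,2]-82.7)<5)&(abs(Y)>20)&(abs(Y)<47)&(abs(X)<13)
r=W[b]; A=np.c_[X[b],Y[b],np.ones(len(r))]; print(s["contact_force"],"base plane x,y,z",np.linalg.lstsq(A,r[:,2],rcond=None)[0])
f=m&(abs(W[...,2]-70.7)<2.5)&(abs(Y)>8)&(abs(Y)<50)&(X<-20); r=W[f]; A=np.c_[X[f],Y[f],np.ones(len(r))]; print("face plane",np.linalg.lstsq(A,r[:,2],rcond=None)[0])
print(s["time"],t)
cv2.imwrite("pics/w4.png",cv2.resize(c["image"][140:300,150:360],None,fx=3,fy=3))
```

```text
[-4.31138167  3.89336972  9.25364739] base plane x,y,z [-5.45925362e-03 -4.86669469e-04  8.28456413e+01]
face plane [ 2.09215227e-03 -7.28541011e-04  7.07959942e+01]
10.55 [ 533.62092363 -186.40808293  142.45350867]
```

View pics/w4.png

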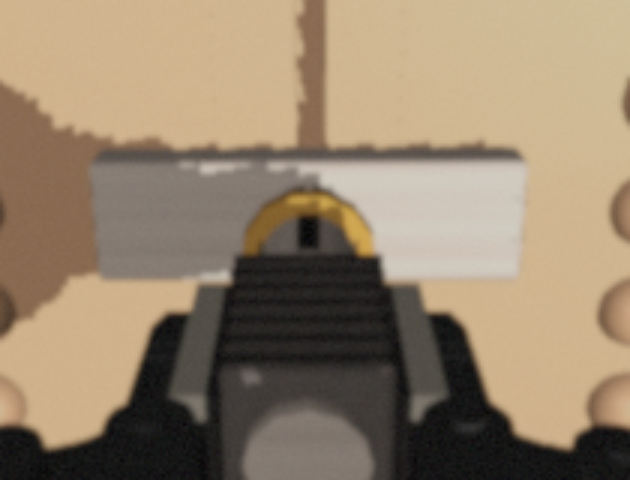

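The crop shows the base flat across the channel, parallel to the face and 12.05 mm above it, with the ring raised at (310,220). It has been pressed for over a second, so I lift straight up and go back.

Request:
drive_tool --moves '[[[0, 0, 0, 0, 0.9], [0, 0, 0, 0, 0.9], [0, 0, -0.002, 0, 0.9], [0, 0, -0.006, 0, 0.9], [0, 0, -0.012, 0, 0.9]]]'

```text
time: 11.05
eef_pos: [533.1, -186.3, 152.8]
tool_rot: [-0.0, 0.1, 0.995, 0.0]
contact_force: [0.4, 0.9, -4.1]
finger_gap: 0.295
gripper_force: 50.5
```

Request:
drive_tool --moves '[[[0, 0, -0.006, 0, 0.9], [0, 0, -0.014, 0, 0.9], [0, 0, -0.022, 0, 0.9], [0, 0, -0.028, 0, 0.9], [0, 0, -0.03, 0, 0.9]]]'

```text
time: 11.55
eef_pos: [533.9, -186.6, 184.4]
tool_rot: [0.001, 0.1, 0.995, -0.0]
contact_force: [0.5, 0.3, -4.2]
finger_gap: 0.299
gripper_force: 50.5
```

```bash
python3 go.py 525.2 182.3 182 82.7
```

```text
t 11.55 pos [ 533.9 -186.6  184.4] yang 78.49 z [ 1.5e-03 -7.0e-04 -1.0e+00] F [ 0.47  0.33 -4.17] T [-0.005  0.002  0.034] gap 25.4
shift mm [ 82.1 359.8   2.1] yaw rad -0.0734
```

Request:
drive_tool --moves '[[[0.0046, 0.02, 0, 0, 0.9], [0.0137, 0.06, 0, 0, 0.9], [0.0228, 0.1, 0, 0, 0.9], [0.0319, 0.14, 0, 0, 0.9], [0.041, 0.18, 0, 0, 0.9]]]'

```text
time: 12.05
eef_pos: [528.7, -0.4, 183.2]
tool_rot: [0.0, 0.1, 0.995, 0.0]
contact_force: [0.4, 0.3, -3.1]
finger_gap: 0.297
gripper_force: 50.4
```

Request:
drive_tool --moves '[[[0.0091, 0.04, 0, -0.015, 0.9], [0.0183, 0.08, 0, -0.03, 0.9], [0.0274, 0.12, 0, -0.045, 0.9], [0.0365, 0.16, 0, -0.06, 0.9], [0.041, 0.18, 0, -0.073, 0.9]]]'

```text
time: 12.55
eef_pos: [524.2, 185.9, 183.2]
tool_rot: [-0.0, 0.062, 0.998, 0.001]
contact_force: [0.5, -0.5, -3.0]
finger_gap: 0.299
gripper_force: 50.7
```

Request:
drive_tool --moves '[[[0, 0, 0, 0, 0.9], [0, 0, 0, 0, 0.9], [0, 0, 0, 0, 0.9], [0, 0, 0, 0, 0.9], [0, 0, 0, 0, 0.9]]]'

```text
time: 13.05
eef_pos: [525.0, 181.8, 183.2]
tool_rot: [0.0, 0.065, 0.998, -0.0]
contact_force: [0.3, -0.1, -3.4]
finger_gap: 0.296
gripper_force: 50.7
```

```bash
python3 go.py 525.2 182.3 120 82.7
```

```text
t 13.05 pos [525.  181.8 183.2] yang 82.59 z [ 0.e+00 -1.e-04 -1.e+00] F [ 0.3  -0.13 -3.4 ] T [-0.005  0.01  -0.005] gap 25.2
shift mm [-0.1  0.6 63.2] yaw rad -0.0019
```

Next I lower to about 2 mm above the stand, then creep down.

Request:
drive_tool --moves '[[[0, 0.0005, 0.015, 0, 0.9], [0, 0.0005, 0.03, 0, 0.9], [0, 0.0005, 0.045, 0, 0.9], [0, 0.0005, 0.056, 0, 0.9], [0, 0.0005, 0.062, 0, 0.9]]]'

```text
time: 13.55
eef_pos: [523.6, 183.0, 118.7]
tool_rot: [-0.002, 0.064, 0.998, -0.0]
contact_force: [-0.4, -0.1, -4.1]
finger_gap: 0.296
gripper_force: 50.7
```

Request:
drive_tool --moves '[[[0, 0, 0.001, 0, 0.9], [0, 0, 0.002, 0, 0.9], [0, 0, 0.003, 0, 0.9], [0, 0, 0.003, 0, 0.9]]]'

```text
time: 13.95
eef_pos: [525.3, 183.4, 118.8]
tool_rot: [0.001, 0.064, 0.998, 0.0]
contact_force: [-0.4, 0.5, -3.4]
finger_gap: 0.295
gripper_force: 50.7
```

```bash
python3 go.py 525.2 182.3 117.5 82.7
```

```text
t 13.95 pos [525.3 183.4 118.8] yang 82.68 z [ 1.1e-03  2.0e-04 -1.0e+00] F [-0.44  0.49 -3.4 ] T [-0.051 -0.033 -0.038] gap 25.1
shift mm [-0.  -1.1  1.3] yaw rad -0.0003
```

Request:
drive_tool --moves '[[[0, 0, 0.0005, 0, 0.9], [0, 0, 0.001, 0, 0.9], [0, 0, 0.0013, 0, 0.9], [0, 0, 0.0013, 0, 0.9]]]'

```text
time: 14.35
eef_pos: [525.2, 183.3, 117.5]
tool_rot: [0.0, 0.064, 0.998, 0.0]
contact_force: [-1.0, 0.3, 0.6]
finger_gap: 0.295
gripper_force: 51.3
```

Request:
drive_tool --moves '[[[0, 0, 0.0003, 0, 0.9], [0, 0, 0.0003, 0, 0.9], [0, 0, 0.0003, 0, 0.9]]]'

```text
time: 14.65
eef_pos: [525.2, 183.4, 117.4]
tool_rot: [0.0, 0.064, 0.998, 0.0]
contact_force: [-3.5, -0.4, 5.9]
finger_gap: 0.3
gripper_force: 51.9
```

```bash
python3 go.py 525.2 182.3 117.5 82.7
```

```text
t 14.65 pos [525.2 183.4 117.4] yang 82.69 z [ 7.e-04  1.e-04 -1.e+00] F [-3.49 -0.38  5.87] T [-0.196  0.629 -0.075] gap 25.5
shift mm [-0.1 -1.1 -0.1] yaw rad -0.0002
```

It's seated on the stand. I ease the pressure, open gently, and retreat straight up.

Request:
drive_tool --moves '[[[0, 0, -0.0003, 0, 0.9], [0, 0, -0.0003, 0, 0.65], [0, 0, -0.0003, 0, 0.6], [0, 0, -0.0003, 0, 0.5], [0, 0, -0.0003, 0, 0.4]]]' --force 20

```text
time: 15.15
eef_pos: [524.9, 183.2, 116.7]
tool_rot: [-0.0, 0.064, 0.998, -0.0]
contact_force: [0.1, -0.9, -0.5]
finger_gap: 0.602
gripper_force: 0.0
```

Request:
drive_tool --moves '[[[0, 0, 0, 0, 0.2], [0, 0, 0, 0, 0], [0, 0, 0, 0, 0], [0, 0, 0, 0, 0], [0, 0, 0, 0, 0]]]'

```text
time: 15.65
eef_pos: [524.9, 183.2, 116.9]
tool_rot: [0.0, 0.064, 0.998, -0.0]
contact_force: [0.2, -1.0, 0.8]
finger_gap: 0.999
gripper_force: 0.0
```

```bash
python3 go.py
```

```text
t 15.65 pos [524.9 183.2 116.9] yang 82.68 z [ 1.e-04 -0.e+00 -1.e+00] F [ 0.24 -0.96  0.8 ] T [ 0.001  0.039 -0.003] gap 84.9
```

Request:
drive_tool --moves '[[[0, 0, -0.01, 0, 0], [0, 0, -0.03, 0, 0], [0, 0, -0.055, 0, 0], [0, 0, -0.08, 0, 0], [0, 0, -0.1, 0, 0]]]'

```text
time: 16.15
eef_pos: [525.4, 183.4, 219.5]
tool_rot: [0.001, 0.064, 0.998, 0.0]
contact_force: [0.3, 0.9, 0.6]
finger_gap: 0.998
gripper_force: 0.0
```

Request:
drive_tool --moves '[[[0.02, 0.02, -0.03, 0, 0], [0.04, 0.04, -0.05, 0, 0], [0.06, 0.06, -0.05, 0, 0], [0.06, 0.06, -0.05, 0, 0], [0.06, 0.06, -0.05, 0, 0]]]'

```text
time: 16.65
eef_pos: [472.9, 250.7, 267.6]
tool_rot: [0.0, 0.063, 0.998, -0.0]
contact_force: [-0.1, 0.1, 0.5]
finger_gap: 0.997
gripper_force: 0.0
```

Run:
```python
from h import *
c=ctrl.capture("side"); W=pts(c); I=c["image"]
cv2.imwrite("pics/s5.png",np.hstack([cv2.resize(I[225:315,180:270],None,fx=4,fy=4,interpolation=cv2.INTER_CUBIC),cv2.resize(I,(400,300))[:, :400] if 0 else cv2.resize(I,(430,360))]))
n=np.hypot(W[...,0]-524,W[...,1]-183)<70; hsv=cv2.cvtColor(I,cv2.COLOR_BGR2HSV)
for lo,hi in((128,145),(52,62)):
    m=n&(W[...,2]>lo)&(W[...,2]<hi)&(hsv[...,1]<110); print(lo,m.sum(),np.median(W[m][:,2]) if m.any() else 0,cv2.minAreaRect(W[m][:,:2].astype(np.float32)))
```

```text
128 203 138.94515588422462 ((524.182861328125, 184.6665802001953), (26.149961471557617, 25.734851837158203), 82.9087905883789)
52 552 57.06533423647517 ((524.633544921875, 184.34022521972656), (99.9670181274414, 32.13386917114258), 82.7096176147461)
```

View pics/s5.png

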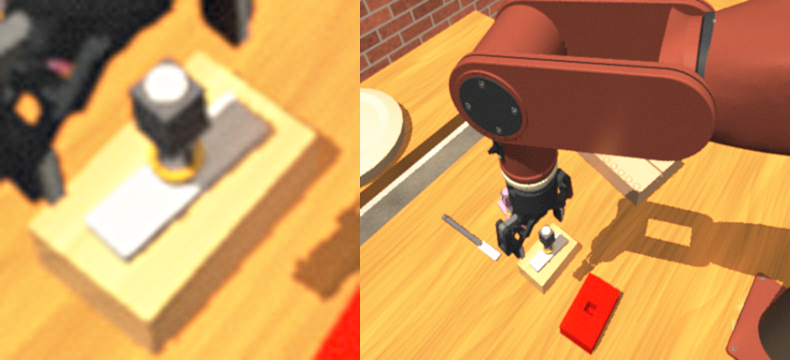

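Run:
```python
from h import *
def ring(c,p,box=None,tag=""):
    I=c["image"]; h=cv2.cvtColor(I,cv2.COLOR_BGR2HSV); W=pts(c)
    n=np.hypot(W[...,0]-p[0],W[...,1]-p[1])<22
    m=n&(h[...,0]>15)&(h[...,0]<28)&(h[...,1]>170)&(W[...,2]>p[2]+9)
    v,u=np.nonzero(m); w=W[m]
    print(tag,m.sum(),"rows",v.min(),v.max(),"cols",u.min(),u.max(),"z above base pct",(np.percentile(w[:,2],[5,25,50,75,95])-p[2]).round(1))
L=lambda f:dict(np.load(f))
ring(L("side.npz"),(524,183,45),tag="side0")
ring(ctrl.capture("side"),(524.3,184.4,45),tag="side now")
ring(L("top.npz"),(524,183,45),tag="top0")
ring(ctrl.capture("top"),(524.3,184.4,45),tag="top now")
ring(L("w1.npz"),(524,183,45),tag="wrist0")
ring(L("wrist2.npz"),(532.6,-184,108.9),tag="before press")
ring(L("w4.npz"),(533.6,-186.4,70),tag="pressed")
print(np.load("w1.npz")["world_to_cam"].round(3).tolist())
```

```text
side0 33 rows 263 270 cols 218 230 z above base pct [20.9 22.2 22.8 23.5 26.9]
side now 26 rows 262 269 cols 218 229 z above base pct [28.6 29.5 30.3 31.2 32.3]
top0 5 rows 209 213 cols 195 196 z above base pct [20.  20.1 24.9 26.9 54.8]
top now 1 rows 213 213 cols 195 195 z above base pct [28.3 28.3 28.3 28.3 28.3]
wrist0 6 rows 170 357 cols 189 262 z above base pct [ 24.2  24.6 128.7 233.4 234.1]
before press 19 rows 204 224 cols 234 254 z above base pct [22.9 23.  23.5 23.7 24.4]
pressed 40 rows 204 352 cols 233 292 z above base pct [29.8 30.7 31.  31.4 32.2]
[[0.124, 0.992, -0.001, -247.71], [0.94, -0.117, 0.32, -501.457], [0.318, -0.041, -0.947, 194.051], [0.0, 0.0, 0.0, 1.0]]
```

The depth maps put the ring 7.5 mm higher than at the start (22.8 to 30.3 mm above the base underside). That is in range, and it stayed there after the gauge went back. The base is flat on the stand (top at 57 mm).

```bash
python3 -c "
from station import ctrl; print(ctrl.sign_off())"
```

```text
the job is handed in; nothing more can be done
None
```

I measured the channel, put the gauge back upright on its stand and handed the job in after about 17 s; the ring reads about 7.5 mm, so the channel is about 14.5 mm deep by camera, roughly the 14 mm limit.

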